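# Load the bottle rack into the sample changer and latch it

## Robot

A 6-joint arm with a two-finger parallel gripper is mounted at the origin on a cart in front of the work surface, level with it; the furniture and walls round the work are solid. World frame = base frame: x ahead of the robot, y to its left, z up, the work surface at z = 0. Lengths are in m, angles in rad, forces in N, time in s.
With the tool pointing down it reaches from about 0.425 to 0.925 m from the base axis. Payload 12.5 kg.
Tool frame: the origin (TCP) lies midway between the tips of the shut fingers; the grasp point (between the pads) lies 19 mm behind it; z points along the fingers, y is the direction in which the jaws open and shut (so a half turn about z gives the same grasp; the last joint's range is limited). The gripper opens to 85 mm and grips with 20 to 120 N. Pads are 22 mm wide; open, the fingers measure 114 mm over their backs; the gripper's body (76 mm by 85 mm) begins 54 mm behind the grasp point. The pads swing forward as they close: fully open they stand 13 mm farther back than shut.
Start: joints at [1.1, 0.491, 1.559, -0, 1.092, -0.106], TCP at [0.223, 0.584, 0.231] pointing down, gripper open.
Joint ranges: [-3.1, 3.1], [-0.84, 2.19], [0.05, 2.79], [-1.13, 4.28], [0.06, 2.93], [-2.69, 2.69]. Speed limits (rad/s): [2.22, 2.22, 2.79, 3.14, 3.14, 3.14].

## Interface

Orientations are given as a unit quaternion [w, x, y, z].
In Python, from rig import manip gives the robot as it stands. Calls block until the motion is done:
- manip.movep(position, orientation): joint-space move of the TCP to a pose.
- manip.line_to(position, max_speed=0.15, ori=None, max_force=None): straight line of the TCP; ori=None keeps the orientation; max_speed is the mean speed in m/s. With max_force (N) it stops when the force on the tool has changed by that much, and returns True; else False.
- manip.movej(angles): joint-space move.
- manip.command_gripper(opening): finger opening in m; the grip force is fixed at half the most; returns when the fingers have stopped.
- manip.wait(seconds).
- manip.solve_ik(position, orientation): joint angles nearest the present ones, or None.
- manip.observe(): the state.
- manip.get_image(name): name is "side" or "top"; returns a dict with "pixels" (400x640x3 uint8, blue, green, red), "vfov" (degrees; the focal length in pixels is half the picture's height over the tangent of half this angle, whatever the lens; pixels are square), "cx", "cy" (the principal point, pixels), "dist" ([k1, k2, p1, p2, k3] as OpenCV has them; the pictures are not rectified), "R" (3x3) and "t" (3): a world point X has camera coordinates R X + t. Camera axes: x right, y down, z forward; pixel columns grow to the right and rows downward; lengths in m; the calibration is good to about 2 mm. A picture is of the moment at which its call begins. There is no depth.
A pose or a line that the arm cannot do raises manip.Unreachable and nothing moves.
- manip.close_job(): hands the job in, once; it reports no verdict.
The state is a dict: "time": time; "joint_pos": joint angles; "qvel": joint speeds; "tau": joint torques, N m; "tool_pos": TCP position; "orientation": TCP orientation; "ft_force": force on the tool from outside, world axes, zero at the start; "torque": the same for the moment, N m; "opening": finger opening in m.
Only numpy, scipy, OpenCV 4.12 (cv2) and the standard library are available. Lean on these libraries where they do the work, as an engineer would, in place of code of your own. Each camera call takes 0.05 s, during which the arm holds its last target.

## Task

Load the filled bottle rack into the sample changer. The latch must be swung clear of the lane first if it is in the way; carry the rack by the lifting grip in its middle, set it flat on the changer's loading deck in line with the lane, pull bar trailing, and let go, then take it by the pull bar and slide it fully home against the rear bumpers, and finally swing the latch fully shut across the front of the rack. Keep all four bottles upright in their pockets, and leave the beaker, the flask and the open bottle standing where they are.

Things in the scene. Friction and masses are not known exactly. Their poses are not given: they have to be found in the camera images.
- changer: White sample changer, fixed, 312 long, 184 wide, 236 mm high. Origin: on the worktop under the middle of the lane's mouth; +x is the way the rack slides in, +y left of that. A canopy (underside 177 mm over the worktop) covers the lane from x = 51 mm back, side walls from x = 53: a gripper cannot follow the rack's middle grip in.
- deck (a point): middle of the flat loading deck in front of the lane, at changer (-85, 0, 28 mm), where the rack is set down: the deck is 28 mm above the worktop, 184 mm wide, from changer x = -137 mm to the rear. Lead-ins 12 mm high on it narrow the way from 145 mm between them at x = -30 to 128 mm at x = 0. Axes as the changer.
- lane_home (a point): where the rack's origin is when fully home against the two rubber bumpers: changer (67, 0, 28 mm). The lane is two C-shaped rails on the deck, x = 0 to 134: webs 128 mm apart and 12 mm high; from x = 12 on, lips 7 to 12 mm above the deck overhang it, 114 mm apart, over the rack's flanges. Axes as the changer.
- rack: Grey plastic bottle rack, 0.24 to 0.39 kg plus four bottles. Origin: underside, centre of the base plate; +x is its leading end, -x the end with the pull bar, z up. Base plate 130 (x) x 124 (y) x 4 mm, edges stick out as flanges that run in the rails; on it a 2 x 2 pocket fence 130 x 108 mm, 30 mm high. Bottle tops at z = 116 mm.
- rack_grip (a point): centre of the rack's lifting grip: black bar 36 (rack x) x 14 (rack y) x 24 mm high on two steel rods over the rack's middle and centre of mass, above the bottle caps; at rack (0, 0, 128 mm). Pinch it across rack y. Axes as the rack.
- rack_bar (a point): middle of the rack's pull bar: round steel bar, 9 mm thick, along rack y, 52 mm long between two sloping 8 mm arms that rise from the front fence at rack y = +-30 mm; at rack (-110, 0, 62 mm), 40 mm clear of the fence. Pinch it across rack x from above. Axes as the rack.
- latch (a joint): changer's latch, rad: 0 = fully shut, 1.5 = fully open; opens counterclockwise seen from above; lane free above 1.2. Stiff pivot (0.03 N m), stays where left. Lock arm 10 mm wide, 44 mm long from the pivot, 14 to 23 mm above the deck: points to changer +y across the lane's right front when shut (1 to 3 mm off the fence of a rack that is home), nearly -x when open; shuts only if the rack is home.
- latch_knob (a point): middle of the black upright thumb knob at the end of the latch's lever: 13 mm diameter, from 52 to 86 mm above the worktop (this point at 74 mm), 52 mm from the pivot; shut it is at changer (-55, -101) mm, fully open at about (8, -133) mm.
- latch_hinge (a point): pivot of the latch (vertical axis), at changer (-6, -83) mm, at the knob's height.
- bottle_1: white plastic 125 ml sample bottle with screw cap, 46 mm diameter, 112 mm high, about 55 g, standing in a pocket of the rack. Origin: centre of its underside, z up.
- bottle_2: white plastic 125 ml sample bottle with screw cap, 46 mm diameter, 112 mm high, about 55 g, standing in a pocket of the rack. Origin: centre of its underside, z up.
- bottle_3: white plastic 125 ml sample bottle with screw cap, 46 mm diameter, 112 mm high, about 55 g, standing in a pocket of the rack. Origin: centre of its underside, z up.
- bottle_4: white plastic 125 ml sample bottle with screw cap, 46 mm diameter, 112 mm high, about 55 g, standing in a pocket of the rack. Origin: centre of its underside, z up.
- glass_beaker: bystander: clear glass beaker, 70 mm diameter, 92 mm high; origin at the centre of its underside. Leave it.
- glass_flask: bystander: clear conical side-arm flask, 70 mm diameter, 106 mm high; origin at the centre of its underside. Leave it.
- open_bottle: bystander: white 125 ml bottle without cap, 48 mm diameter, 112 mm high; origin at the centre of its underside. Leave it.
Things that resemble listed ones, but are neither listed nor needed, are in the scene too. What is shaped like the bottle_1 but orange is not meant.

How it is judged:
By the outcome, as a careful person would: the job done as asked, in the order asked, and still so for the second after the job is handed in, with the robot touching nothing.
It also fails if it takes over 69 s, if anything falls off the work surface, if the arm or the gripper's body presses on something with over 40 N, if the wrist force passes 120 N, or if a joint passes its speed limit or range.

## Working session

There is one attempt and no reset: what is moved stays moved. The work goes in short steps, each a Python script; the robot and the scene stay as the last script left them, time stands still between calls to the robot, and variables do not carry over. Pictures are saved under pics/ and viewed, and the job is handed in when it is done.

```bash
ls; mkdir -p pics; python3 - <<'E'
from rig import manip
import cv2,json,numpy as np
for n in("side","top"):
    d=manip.get_image(n); cv2.imwrite(f"pics/{n}0.png",d["pixels"])
    print(n,d["vfov"],d["cx"],d["cy"],d["dist"],np.round(d["R"],4).tolist(),np.round(d["t"],4).tolist())
o=manip.observe();print(o)
E
```

```text
pics
side 54.81001905916522 317.42527938406107 203.1759241303264 [0.01603594 0.         0.         0.         0.        ] [[0.0416, -0.9991, 0.0086], [-0.854, -0.04, -0.5188], [0.5187, 0.0142, -0.8549]] [-0.3165, 0.4894, 0.7528]
top 49.53674221104478 324.47854557679403 194.2556462266768 [-0.08643141  0.          0.          0.          0.        ] [[-0.0116, -0.9999, -0.0007], [-0.9819, 0.0115, -0.1889], [0.1889, -0.0015, -0.982]] [-0.2772, 0.5228, 1.0411]
{'time': 0.1, 'joint_pos': array([ 1.10040131e+00,  4.91480727e-01,  1.55940794e+00,  7.28198636e-06,
        1.09171912e+00, -1.05595239e-01]), 'qvel': array([ 0.00221035, -0.0019657 , -0.00102882,  0.00013538, -0.0014985 ,
       -0.00087719]), 'tau': array([ 2.72080812e-03, -6.19450879e+01, -2.62025392e+01, -9.58277383e-05,
        2.93532001e-03, -2.95272321e-05]), 'tool_pos': array([0.2228538 , 0.58369089, 0.23079102]), 'orientation': array([-1.47262113e-04,  1.81391801e-01,  9.83410777e-01, -4.85746851e-04]), 'ft_force': array([-1.2000402 , -0.59049436, -0.12965746]), 'torque': array([-0.03843691,  0.00947183, -0.04789709]), 'opening': 0.08522430457162178}
```

View pics/side0.png

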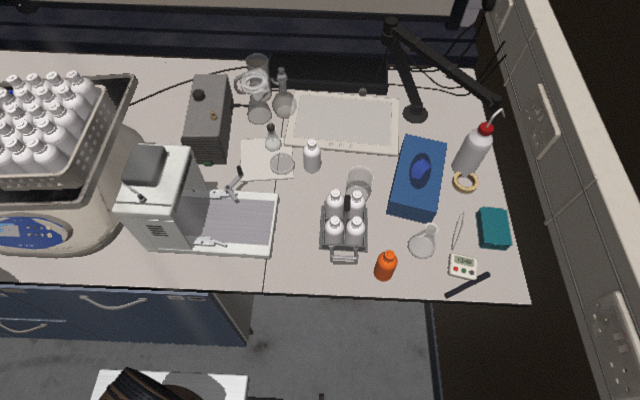

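View pics/top0.png

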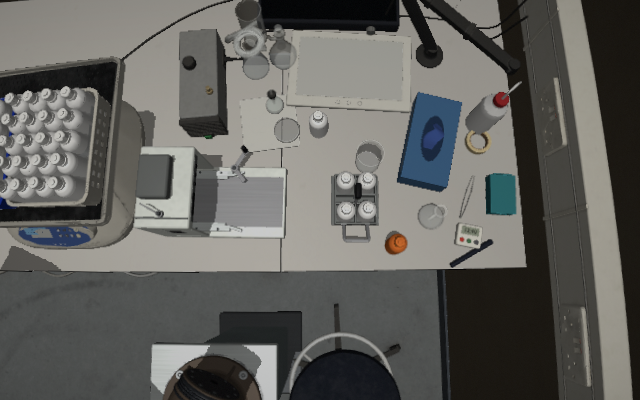

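```bash
cat > h.py <<'E'
import cv2,numpy as np
from rig import manip
from scipy.spatial.transform import Rotation as Ro
from scipy.optimize import least_squares
def cam(d):
    f=200/np.tan(np.radians(d["vfov"])/2)
    return np.array([[f,0,d["cx"]],[0,f,d["cy"]],[0,0,1]]),np.array(d["dist"],float),np.array(d["R"]),np.array(d["t"])
def proj(d,X):
    K,D,R,t=cam(d)
    return cv2.projectPoints(np.array(X,float).reshape(-1,1,3),cv2.Rodrigues(R)[0],t,K,D)[0].reshape(-1,2)
def back(d,uv,z):
    K,D,R,t=cam(d)
    p=cv2.undistortPoints(np.array(uv,float).reshape(-1,1,2),K,D).reshape(-1,2)
    r=np.c_[p,np.ones(len(p))]@R; c=-R.T@t
    return c+r*((z-c[2])/r[:,2])[:,None]
def crop(d,x,y,w,h,s,name,pts=None):
    im=cv2.resize(d["pixels"][y:y+h,x:x+w],None,fx=s,fy=s,interpolation=cv2.INTER_CUBIC)
    if pts is not None:
        for u,v in pts:
            cv2.drawMarker(im,(int((u-x+.5)*s),int((v-y+.5)*s)),(0,0,255),cv2.MARKER_CROSS,10,1)
    cv2.imwrite("pics/"+name,im)
def down(yaw): # tool z down, tool y at angle yaw (world)
    y=np.array([np.cos(yaw),np.sin(yaw),0]);z=np.array([0,0,-1.]);x=np.cross(y,z)
    q=Ro.from_matrix(np.c_[x,y,z]).as_quat(); return np.array([q[3],q[0],q[1],q[2]])
E
python3 - <<'E'
from h import *
s=manip.get_image("side");t=manip.get_image("top")
crop(t,130,135,170,115,4.7,"t1.png");crop(t,320,130,100,130,4.6,"t2.png")
crop(s,110,135,180,125,4.4,"s1.png");crop(s,300,160,110,130,4.6,"s2.png")
print(proj(s,[[0.223,.584,.231],[0,0,0]]),proj(t,[[0.223,.584,.231],[0,0,0]]))
E
```

```text
[[-201.49622472  294.13741954]
 [ 153.70131308  456.36759124]] [[-70.9952148  316.41497275]
 [212.28380369 405.8358369 ]]
```

View pics/t1.png

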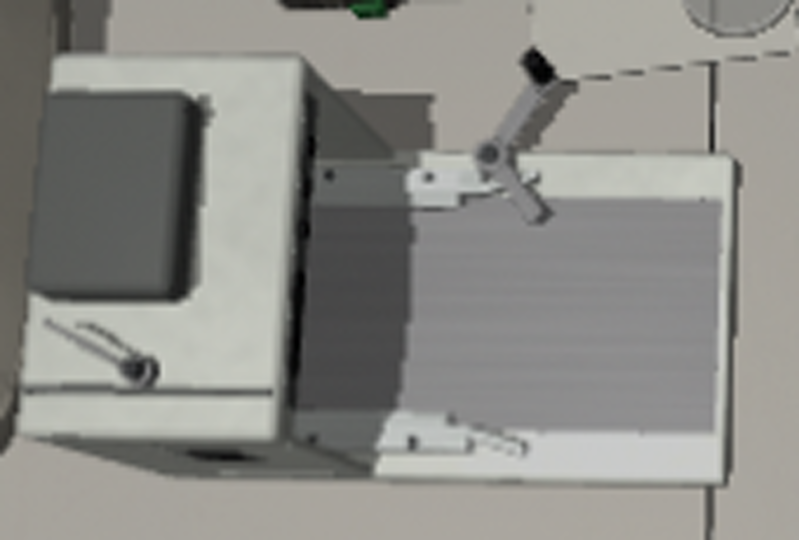

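View pics/t2.png

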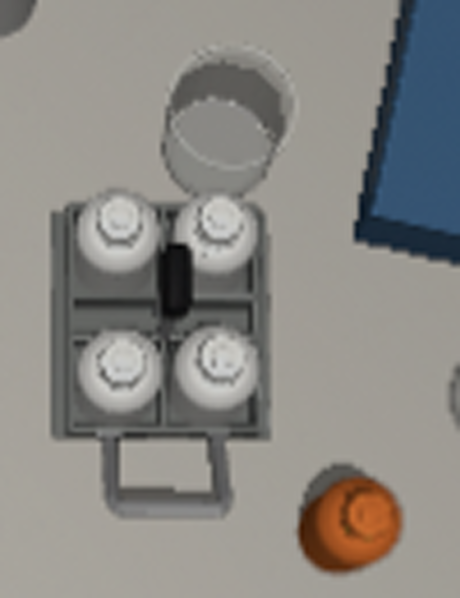

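View pics/s1.png

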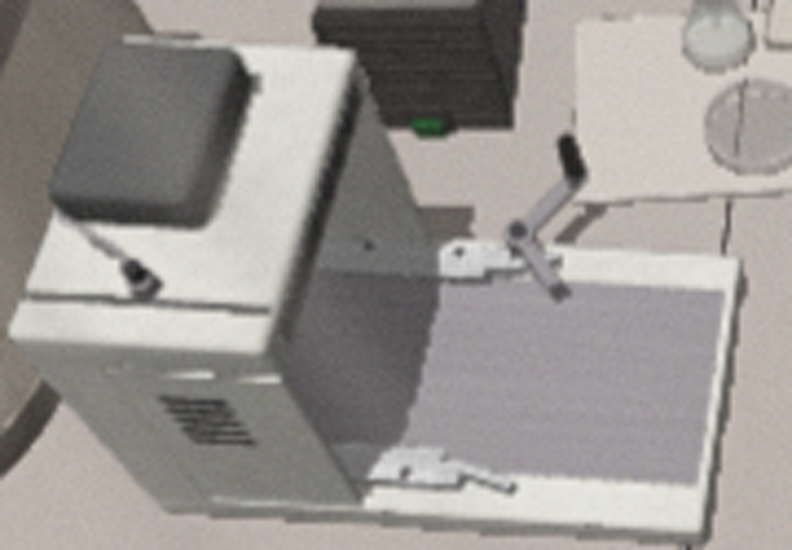

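View pics/s2.png

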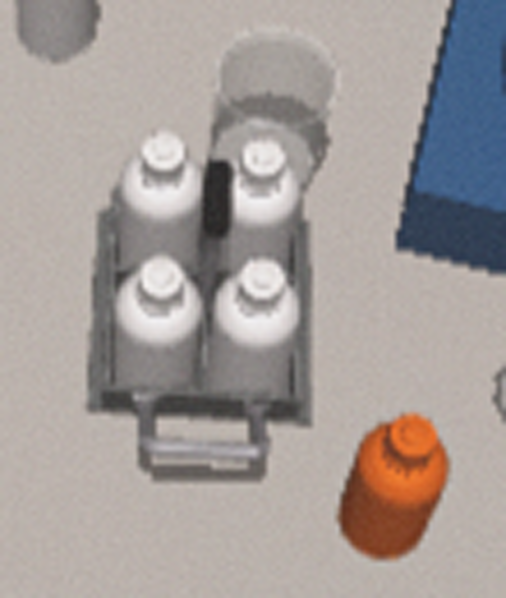

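```bash
cat > fit.py <<'E'
from h import *
s=manip.get_image("side");t=manip.get_image("top")
def c(p,o,k): return [p[0]/k+o[0]-.5+.5/k*0,p[1]/k+o[1]-.5]
T2=lambda p:c(p,(320,130),4.6); S2=lambda p:c(p,(300,160),4.6)
T1=lambda p:c(p,(130,135),4.7); S1=lambda p:c(p,(110,135),4.4)
def W(p,X):
    X=np.atleast_2d(X); C,S=np.cos(p[2]),np.sin(p[2])
    return np.c_[p[0]+C*X[:,0]-S*X[:,1],p[1]+S*X[:,0]+C*X[:,1],X[:,2]]
def rackpts(p):
    a,b=p[3],p[4]; z=.116
    caps=[[a,b,z],[a,-b,z],[-a,b,z],[-a,-b,z]]
    L=[(t,T2,q,X) for q,X in zip([(120,220),(222,218),(124,362),(222,355)],caps)]
    L+=[(s,S2,q,X) for q,X in zip([(165,152),(265,155),(162,278),(262,278)],caps)]
    e=[[.065,.062,.004],[-.065,.062,.004],[-.065,-.062,.004]]
    L+=[(t,T2,q,X) for q,X in zip([(52,212),(52,438),(270,438)],e)]
    L+=[(s,S2,(90,408),e[1]),(s,S2,(308,422),e[2]),(t,T2,(176,280),[0,0,.14]),(s,S2,(216,199),[0,0,.129])]
    return L
def res(p):
    return np.concatenate([proj(i,W(p,X))[0]-f(q) for i,f,q,X in rackpts(p)])
if __name__=="__main__":
    r=least_squares(res,[.6,-.25,0,.03,.027],loss="soft_l1",x_scale=[.01]*5)
    print("rack",np.round(r.x,4)); print(np.round(r.fun.reshape(-1,2),1).tolist())
    # changer
    L=[(t,T1,(735,157),[-.137,-.092,.028]),(t,T1,(725,484),[-.137,.092,.028]),(s,S1,(742,259),[-.137,-.092,.028]),(s,S1,(706,541),[-.137,.092,.026])]
    res2=lambda p:np.concatenate([proj(i,W(p,X))[0]-f(q) for i,f,q,X in L])
    r2=least_squares(res2,[.6,.2,1.57],x_scale=.01);print("ch",np.round(r2.x,4),np.round(r2.fun.reshape(-1,2),1).tolist())
    def tri(ps,pt,x0):
        f=lambda X:np.concatenate([proj(s,X)[0]-S1(ps),proj(t,X)[0]-T1(pt)])
        q=least_squares(f,x0,x_scale=.01);print(np.round(q.x,4),np.round(q.fun,1));return q.x
    k=tri((568,140),(532,53),[.7,.2,.08]);h=tri((517,231),(489,153),[.7,.2,.05]); tip=tri((563,291),(540,214),[.65,.2,.05])
    tri((462,252),(430,177),[.65,.2,.05]);tri((405,470),(412,443),[.65,.2,.05])
    print("hinge exp",W(r2.x,[-.006,-.083,.05]))
    for n,v in(("k",k),("tip",tip)):
        d=v-h; print(n,np.linalg.norm(d[:2]),np.arctan2(d[1],d[0])-r2.x[2])
E
python3 fit.py
```

```text
rack [ 0.5118 -0.3612 -0.0088  0.0368  0.0257]
[[0.8, -0.7], [0.2, -0.3], [0.3, -1.0], [0.9, 0.4], [-0.2, -0.1], [-0.7, 0.2], [-0.4, -0.9], [-0.0, 0.2], [-0.3, 0.4], [-0.1, 0.2], [0.4, -0.0], [-1.4, 1.3], [0.2, 0.7], [0.5, -0.6], [-0.5, 0.4]]
ch [ 0.5065 -0.0462  1.5519] [[0.5, -0.5], [0.9, 0.8], [-0.5, -0.1], [-0.8, -0.4]]
[ 0.639  -0.0813  0.0838] [-0.5  0.   0.5 -0.1]
[ 0.5919 -0.0534  0.0548] [-0.4  0.   0.4 -0.1]
[ 0.5621 -0.0805  0.0368] [-1.1  0.1  1.  -0.2]
[ 0.5814 -0.0199  0.0454] [-0.6  0.   0.6 -0.1]
[ 0.4353 -0.016   0.0498] [-0.5  0.   0.5 -0.1]
hinge exp [[ 0.58933587 -0.05378645  0.05      ]]
k 0.054741743277390294 -2.0870775025016863
tip 0.040280095038632745 -3.9568014496846984
```

```bash
cat > ov.py <<'E'
from fit import *
import sys
p=[float(v) for v in sys.argv[2:5]]; tag=sys.argv[1]
P=[[-.137,-.092,.028],[-.137,.092,.028],[0,-.064,.04],[0,.064,.04],[-.03,-.0725,.04],[-.03,.0725,.04],[-.006,-.083,.055],[.051,-.092,.236],[.051,.092,.236],[-.137,0,.028],[.012,-.057,.04],[.012,.057,.04]]
crop(t,130,135,170,115,4.7,f"t1{tag}.png",proj(t,W(p,P)));crop(s,110,135,180,125,4.4,f"s1{tag}.png",proj(s,W(p,P)))
E
python3 ov.py o .5065 -.0462 1.5519
```

```text
(no output)
```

View pics/t1o.png

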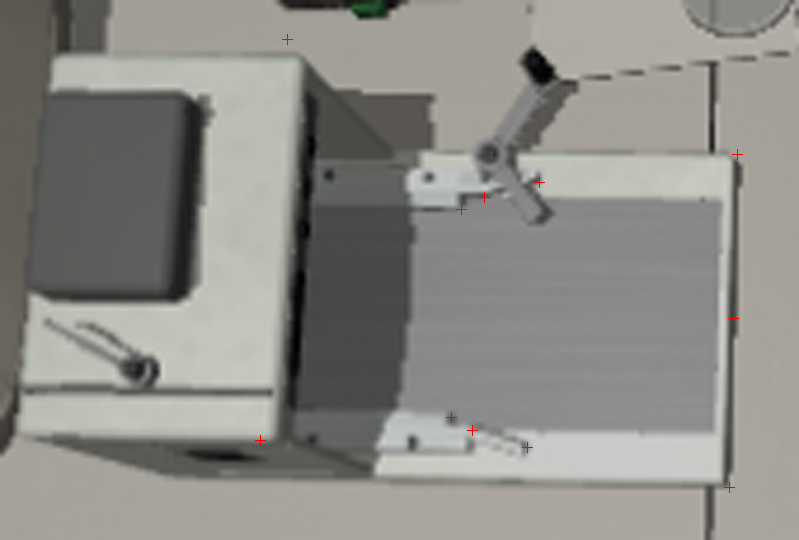

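View pics/s1o.png

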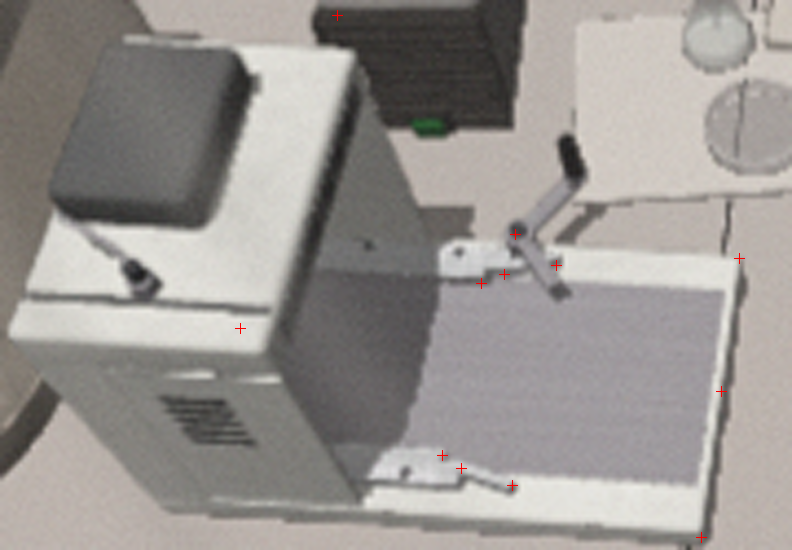

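```bash
python3 - <<'E'
from fit import *
def tri(ps,pt):
    f=lambda X:np.concatenate([proj(s,X)[0]-ps,proj(t,X)[0]-pt])
    q=least_squares(f,[.6,.3,.1],x_scale=.01);print(np.round(q.x,3),np.round(q.fun,1))
tri((136,76),(123,60)); tri((98,210),(107,222)); tri((75,75),(77,95))
tri((145,150),(155,157)) # box top
for n,(u,v) in {"beaker":(369,170),"flask":(432,217),"open":(318,130)}.items(): print(n,np.round(back(t,[(u,v)],0),3))
p=[.5065,-.0462,1.5519]
q0=manip.observe()["joint_pos"]
for yaw in (p[2],p[2]+np.pi,p[2]-np.pi/2,p[2]+np.pi/2):
    for X in ([-.065,-.134,.35],[-.065,-.134,.06],[-.01,-.134,.06]):
        j=manip.solve_ik(W(p,X)[0],down(yaw)); print(round(yaw,2),None if j is None else np.round(j,2))
for yaw in (0,np.pi/2,np.pi,-np.pi/2):
    print('rack',yaw,manip.solve_ik([.5118,-.3612,.3],down(yaw)),manip.solve_ik([.5,-.131,.3],down(yaw)))
E
```

```text
[0.809 0.181 0.221] [-0.  0.  0. -0.]
[0.445 0.196 0.165] [-6.4  0.7  6.9 -2.5]
[0.667 0.212 0.344] [ 3.  -0.4 -3.1  1. ]
[0.572 0.089 0.223] [ 1.7 -0.2 -1.7  0.5]
beaker [[ 0.594 -0.403  0.   ]]
flask [[ 0.465 -0.564  0.   ]]
open [[ 0.707 -0.268  0.   ]]
1.55 [-0.28  0.44  1.32 -0.    1.38 -1.83]
1.55 [-0.28  0.72  1.64 -0.    0.78 -1.83]
1.55 [-0.19  0.71  1.66 -0.    0.77 -1.75]
4.69 [-0.28  0.44  1.32 -0.    1.38  1.31]
4.69 [-0.28  0.72  1.64 -0.    0.78  1.31]
4.69 [-0.19  0.71  1.66 -0.    0.77  1.4 ]
-0.02 [-0.28  0.44  1.32 -0.    1.38 -0.26]
-0.02 [-0.28  0.72  1.64 -0.    0.78 -0.26]
-0.02 [-0.19  0.71  1.66 -0.    0.77 -0.18]
3.12 None
3.12 None
3.12 None
rack 0 [-7.19966537e-01  4.36027081e-01  1.46327845e+00 -4.44089210e-16
  1.24228713e+00 -7.19966537e-01] [-3.84085157e-01  2.67699985e-01  1.72437043e+00 -4.44089210e-16
  1.14952224e+00 -3.84085157e-01]
rack 1.5707963267948966 [-7.19966537e-01  4.36027081e-01  1.46327845e+00 -4.44089210e-16
  1.24228713e+00 -2.29076286e+00] [-3.84085157e-01  2.67699985e-01  1.72437043e+00 -4.44089210e-16
  1.14952224e+00 -1.95488148e+00]
rack 3.141592653589793 [-7.19966537e-01  4.36027081e-01  1.46327845e+00 -4.44089210e-16
  1.24228713e+00  2.42162612e+00] None
rack -1.5707963267948966 [-7.19966537e-01  4.36027081e-01  1.46327845e+00 -4.44089210e-16
  1.24228713e+00  8.50829790e-01] [-3.84085157e-01  2.67699985e-01  1.72437043e+00 -4.44089210e-16
  1.14952224e+00  1.18671117e+00]
```

```bash
cat > c.py <<'E'
from fit import *
CH=[.5065,-.0462,1.5519]
def chp(x,y,z): return W(CH,[x,y,z])[0]
E
python3 - <<'E'
from c import *
o=manip.observe(); 
manip.line_to(o["tool_pos"]+[0,0,.22],.4)
q=down(CH[2]-np.pi/2)
manip.movep(chp(-.065,-.134,.40),q)
manip.command_gripper(0.0)
manip.line_to(chp(-.065,-.134,.10),.3)
manip.line_to(chp(-.065,-.134,.061),.1,max_force=10)
d=manip.get_image("top");crop(d,180,110,130,120,5,"l0.png");d=manip.get_image("side");crop(d,180,90,130,120,5,"l0s.png")
o=manip.observe();print(o["time"],o["tool_pos"],o["ft_force"],o["opening"])
E
```

```text
6.725 [ 0.63963694 -0.11381208  0.06174944] [0.76414077 0.49325127 0.31506589] 0.00017704143918773662
```

View pics/l0.png

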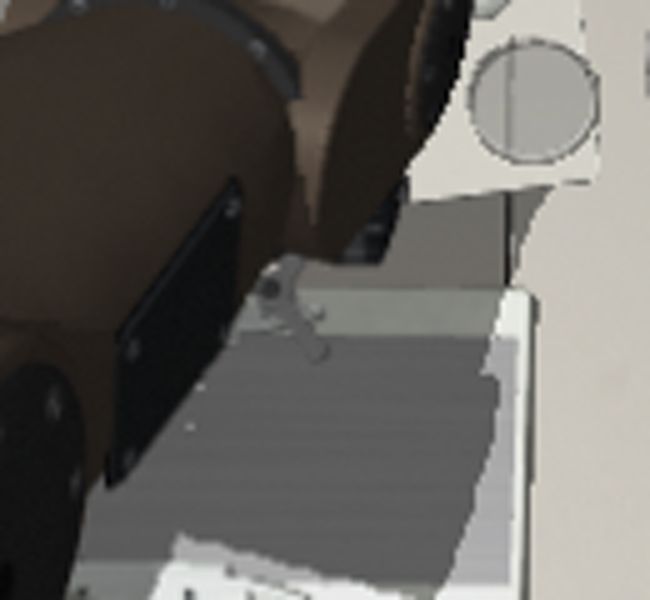

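View pics/l0s.png

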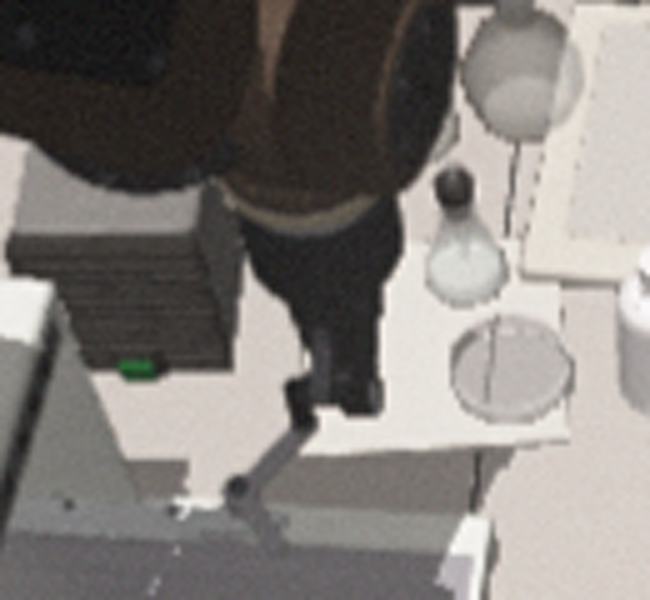

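```bash
python3 - <<'E'
from c import *
# follow knob; stop on contact with the end stop
hit=manip.line_to(chp(-.010,-.134,.061),.06,max_force=10)
o=manip.observe();print(hit,o["time"],np.round(o["tool_pos"],4),o["ft_force"])
d=manip.get_image("side");crop(d,180,90,130,120,5,"l1s.png")
manip.line_to(chp(-.030,-.134,.061),.15)
manip.line_to(chp(-.030,-.134,.30),.35)
print(manip.observe()["time"])
E
```

```text
False 7.8917 [ 0.6403 -0.0589  0.061 ] [ 0.230265   -0.60276857 -0.4567693 ]
9.0583
```

View pics/l1s.png

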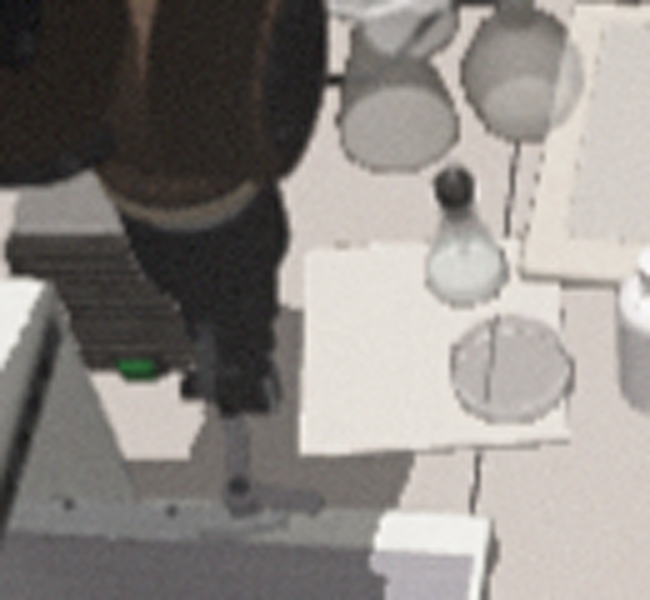

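```bash
python3 - <<'E'
from c import *
RK=[.5118,-.3612,-.0088]
q=down(RK[2]-np.pi/2)
manip.movep([RK[0],RK[1],.25],q)
manip.command_gripper(.06)
d=manip.get_image("top");crop(d,130,135,170,115,4.7,"l2.png");crop(d,300,100,150,150,4,"r0.png")
d=manip.get_image("side");crop(d,300,130,130,150,4,"r0s.png")
o=manip.observe();print(o["time"],np.round(o["tool_pos"],4),o["opening"])
E
```

```text
11.0583 [ 0.5118 -0.3612  0.25  ] 0.0601397002820803
```

View pics/l2.png

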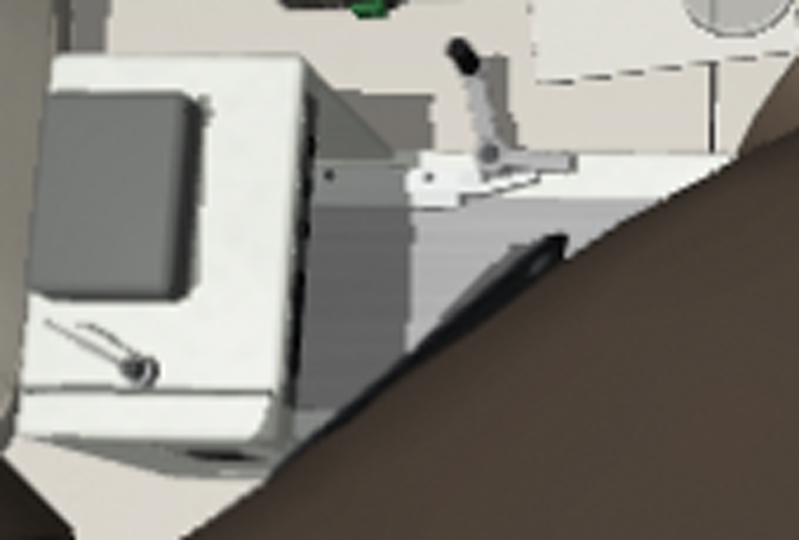

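View pics/r0s.png

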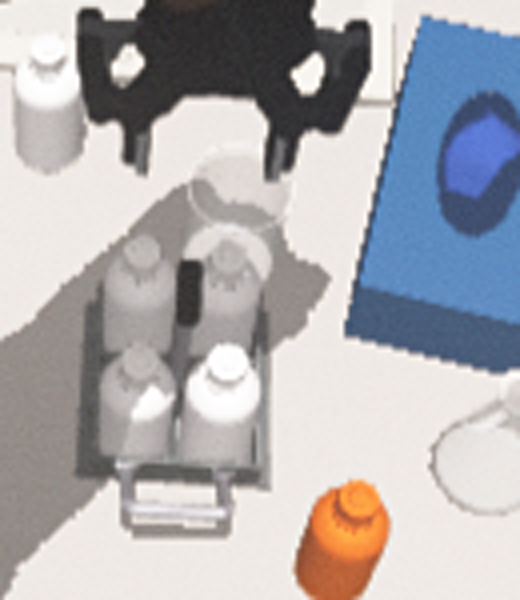

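View pics/r0.png

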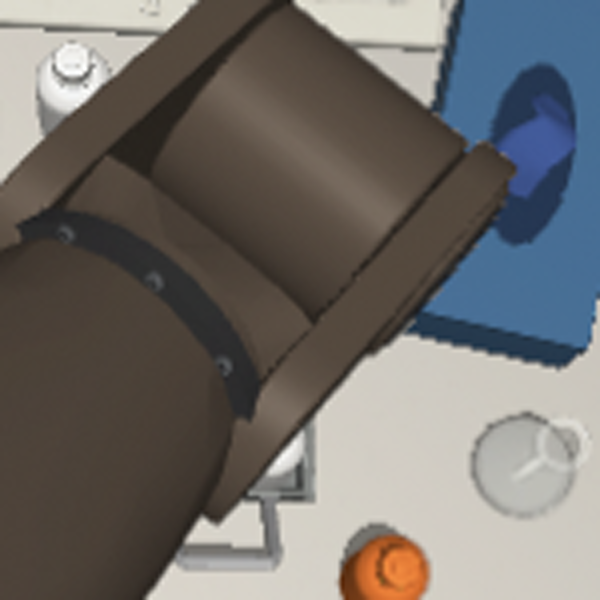

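```bash
python3 - <<'E'
from c import *
RK=[.5118,-.3612,-.0088]
b=back(t,[(368,152)],.092);print(b)
manip.line_to([RK[0],RK[1],.150],.25)
hit=manip.line_to([RK[0],RK[1],.110],.08,max_force=8);print(hit)
d=manip.get_image("side");crop(d,300,130,130,150,4,"r1s.png")
o=manip.observe();print(o["time"],np.round(o["tool_pos"],4),o["opening"],o["ft_force"])
E
```

```text
[[ 0.61628517 -0.39179937  0.092     ]]
False
12.4083 [ 0.512  -0.3614  0.1104] 0.06024891571899583 [0.48816878 0.37958742 0.33569859]
```

View pics/r1s.png

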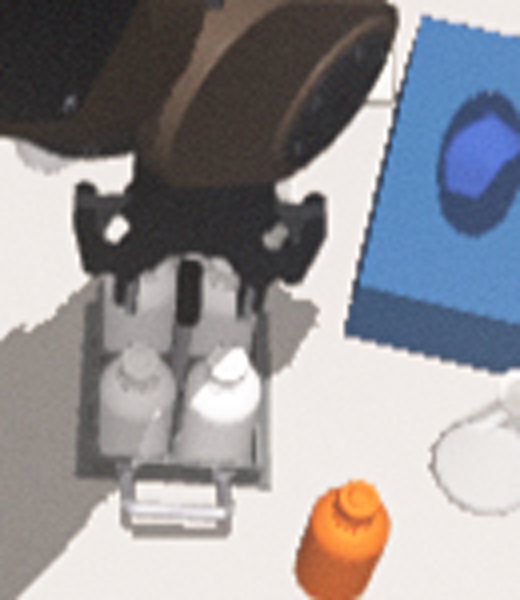

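```bash
python3 - <<'E'
from c import *
RK=[.5118,-.3612,-.0088]
manip.command_gripper(0.0)
o=manip.observe();print(o["time"],o["opening"],o["ft_force"])
manip.line_to([RK[0]-.004,RK[1],.130],.06)
o=manip.observe();print(o["time"],o["opening"],o["ft_force"],o["torque"])
manip.line_to([RK[0]-.03,RK[1],.255],.15)
d=manip.get_image("side");cv2.imwrite("pics/c0.png",d["pixels"][50:300,200:520].repeat(2,0).repeat(2,1))
o=manip.observe();print(o["time"],o["opening"],o["ft_force"],o["torque"])
E
```

```text
12.9917 0.013486380409448977 [ 0.55893275 -0.64989243  0.24135787]
13.4833 0.01321446529795957 [ 0.21804513 -0.03060401 -5.84982902] [-0.03044754  0.01431372 -0.06215043]
14.5333 0.01339151090111929 [ 0.5676134  -0.41992848 -4.28443261] [ 0.03114979 -0.01196688  0.03171663]
```

View pics/c0.png

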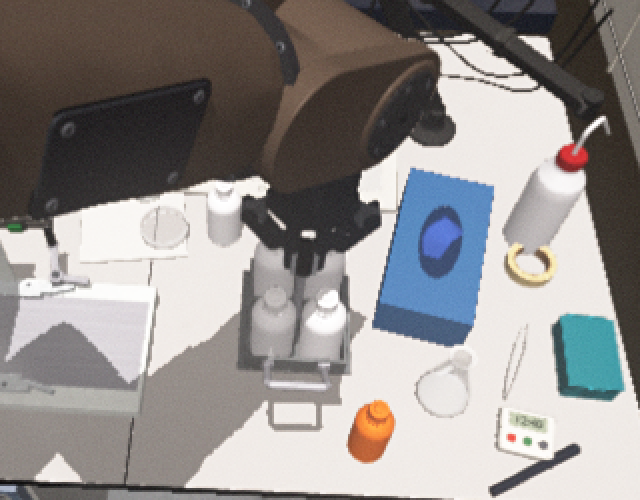

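```bash
python3 - <<'E'
from c import *
q=down(CH[2]-np.pi/2)
manip.line_to(chp(-.18,0,.255),.10,ori=q)
manip.line_to(chp(-.087,0,.22),.12)
manip.line_to(chp(-.087,0,.152),.10)
o=manip.observe();print(o["time"],o["opening"],o["ft_force"],o["torque"])
d=manip.get_image("side");crop(d,110,110,200,160,4,"c1s.png")
d=manip.get_image("top");crop(d,130,110,200,150,4,"c1t.png")
E
```

```text
18.15 0.013176430475751724 [-0.21481734  0.69637674 -3.93366014] [ 0.03753893  0.0144683  -0.00709469]
```

View pics/c1s.png

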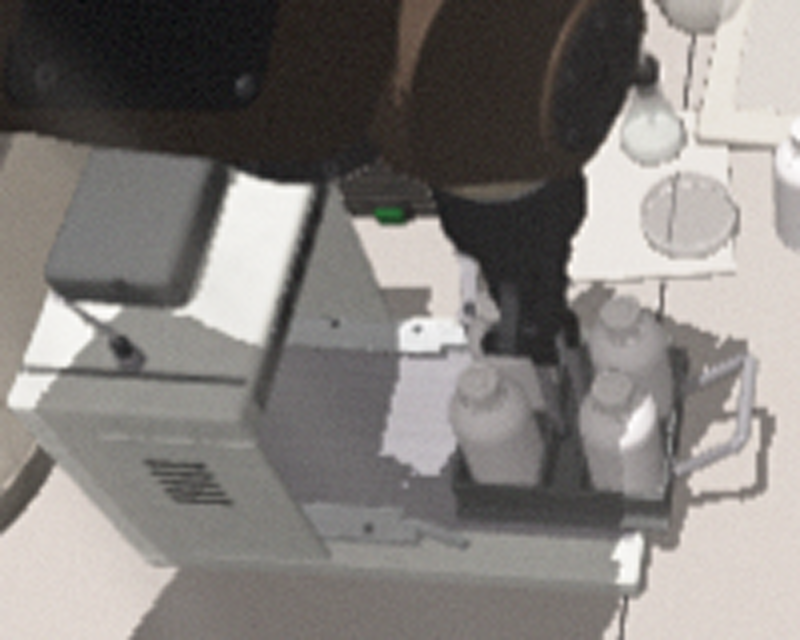

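View pics/c1t.png

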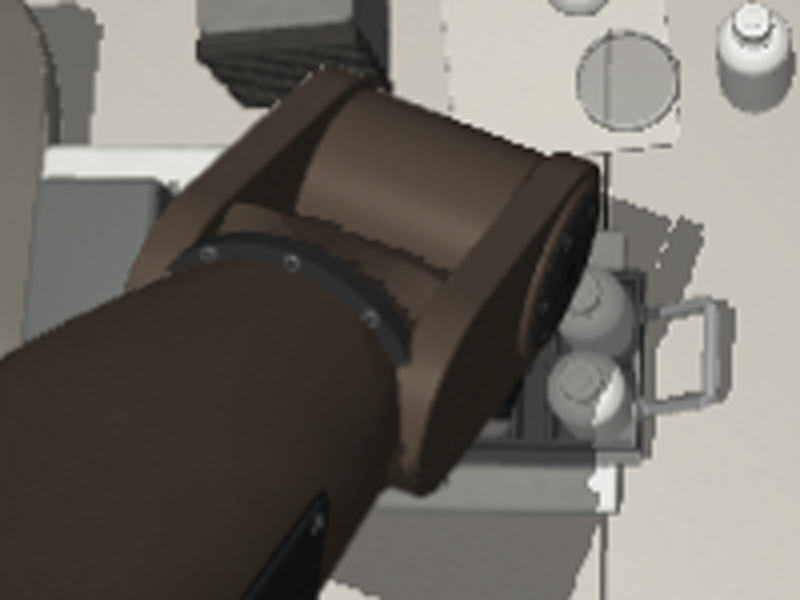

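```bash
python3 - <<'E'
from c import *
hit=manip.line_to(chp(-.087,0,.1365),.04,max_force=4)
o=manip.observe();print(hit,o["time"],o["tool_pos"],o["ft_force"],o["torque"])
manip.command_gripper(.05)
manip.line_to(chp(-.087,0,.25),.3)
q=down(CH[2]-np.pi)
manip.movep(chp(-.215,0,.25),q)
o=manip.observe();print(o["time"],np.round(o["joint_pos"],2))
d=manip.get_image("side");crop(d,110,110,200,150,4,"c2s.png")
d=manip.get_image("top");crop(d,130,110,200,150,4,"c2t.png")
E
```

```text
True 18.7333 [ 0.50521874 -0.1332284   0.13781071] [2.04484103 0.7628935  2.60996543] [ 0.16937392 -0.08512414  0.05424408]
20.9333 [-0.6   0.39  1.68  0.    1.07  0.99]
```

View pics/c2s.png

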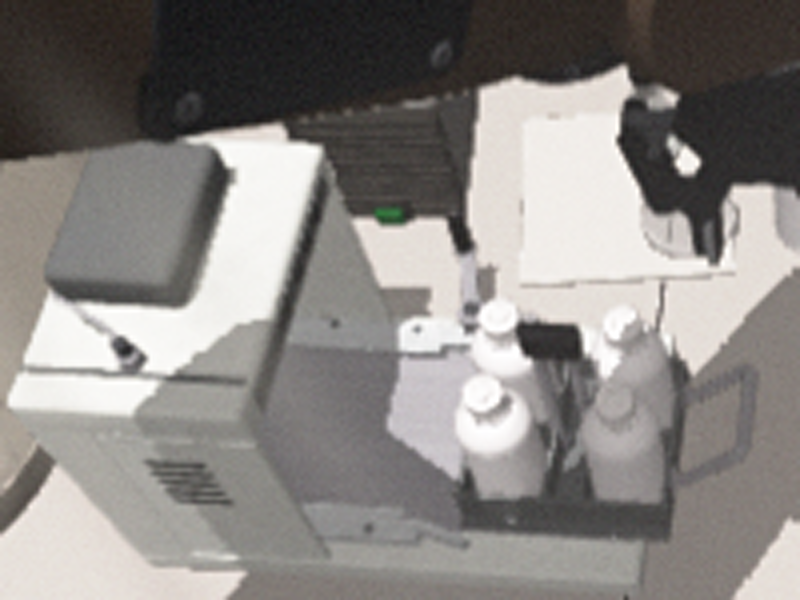

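View pics/c2t.png

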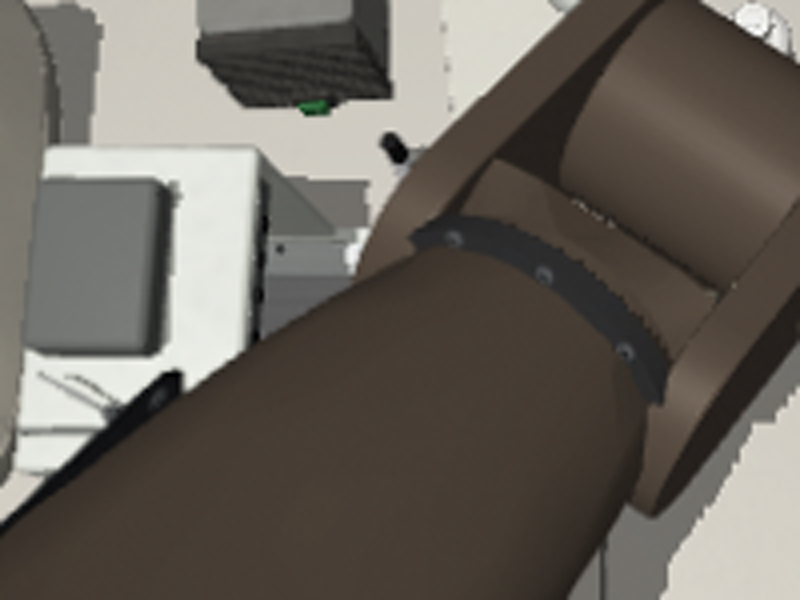

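```bash
python3 - <<'E'
from c import *
a=back(s,[(755/4+109.6,372/4+109.6),(740/4+109.6,470/4+109.6)],.092)
print(a, proj(s,[chp(-.197,-.026,.09),chp(-.197,.026,.09)])*4-np.array([110,110])*4)
C,S=np.cos(CH[2]),np.sin(CH[2])
for p in a: d=p-np.array([CH[0],CH[1],0]); print(C*d[0]+S*d[1],-S*d[0]+C*d[1])
d=manip.get_image("side");crop(d,240,180,70,60,10,"c3s.png")
E
```

```text
[[ 0.53046188 -0.24708683  0.092     ]
 [ 0.46248238 -0.24280211  0.092     ]] [[747.74111855 374.22036336]
 [740.06147423 448.69119826]]
-0.2003982010925799 -0.027753395932096123
-0.1973987358031294 0.04029492206462004
```

View pics/c3s.png

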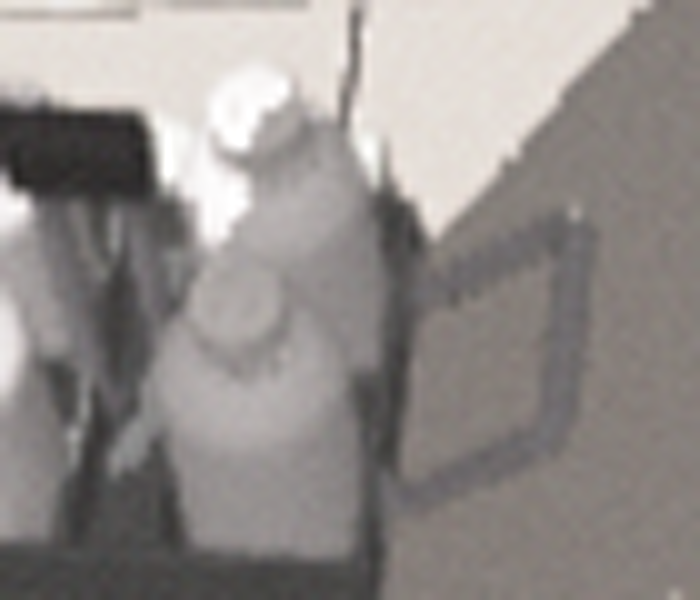

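```bash
python3 - <<'E'
from c import *
manip.command_gripper(.042)
manip.line_to(chp(-.1975,0,.25),.15)
manip.line_to(chp(-.1975,0,.11),.25)
print(manip.line_to(chp(-.1975,0,.072),.08,max_force=6))
o=manip.observe();print(o["time"],o["tool_pos"],o["ft_force"])
manip.command_gripper(0.0)
o=manip.observe();print(o["time"],o["opening"],o["ft_force"],o["torque"])
print(manip.line_to(chp(-.14,0,.072),.05,max_force=15))
o=manip.observe();print(o["time"],o["tool_pos"],o["opening"],o["ft_force"],o["torque"])
d=manip.get_image("side");crop(d,110,110,200,150,4,"p1s.png")
d=manip.get_image("top");crop(d,130,110,200,150,4,"p1t.png")
E
```

```text
False
23.1333 [ 0.50292233 -0.24377756  0.07223848] [0.01810618 1.00664914 0.16633244]
23.55 0.006886173818644496 [-0.49297393  0.25769291  4.07415048] [-0.01934775  0.09325222 -0.025729  ]
False
24.85 [ 0.50453223 -0.18659268  0.07250241] 0.006919726786553613 [ 0.3703474  -2.67229701  6.68442179] [-0.44292488 -0.09846933  0.02661329]
```

View pics/p1s.png

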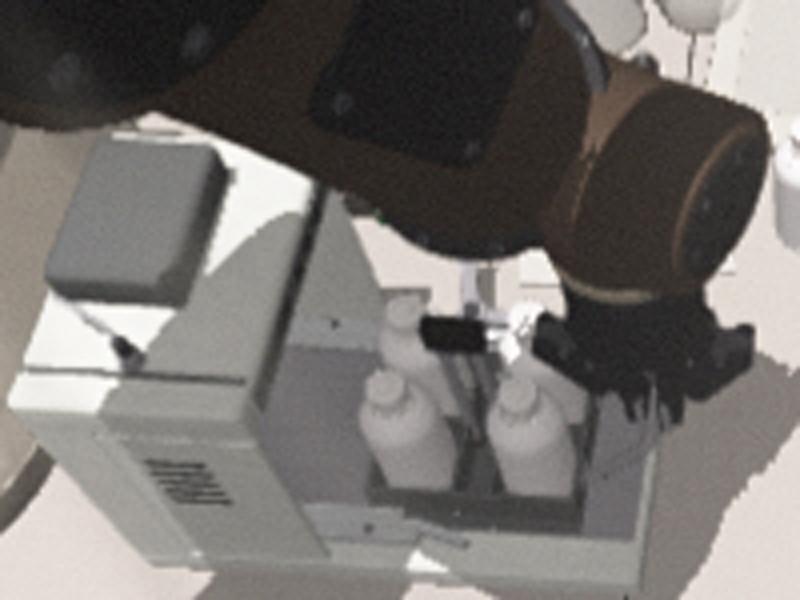

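View pics/p1t.png

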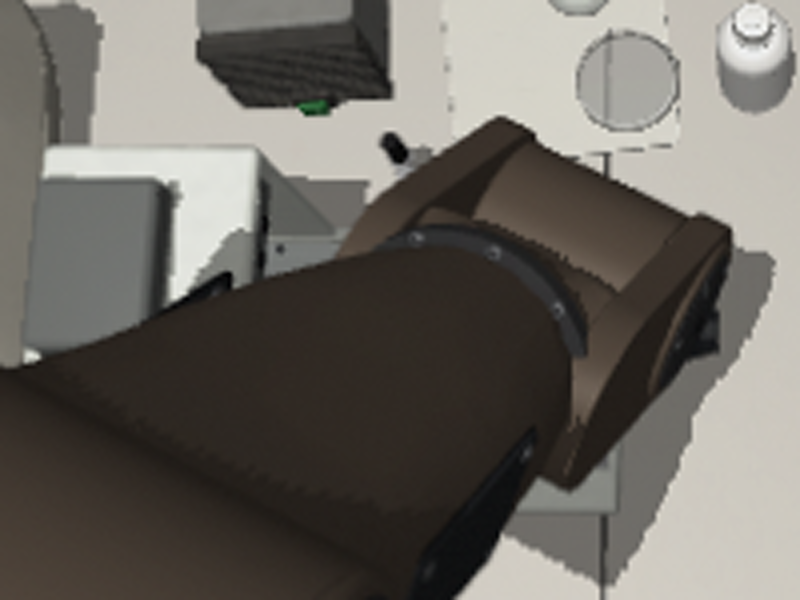

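```bash
python3 - <<'E'
from c import *
print(manip.line_to(chp(-.10,0,.0725),.06,max_force=15))
o=manip.observe();print(o["time"],o["tool_pos"],o["ft_force"],o["torque"])
print(manip.line_to(chp(-.052,0,.0725),.06,max_force=15))
o=manip.observe();print(o["time"],o["tool_pos"],o["ft_force"],o["torque"],o["opening"])
d=manip.get_image("side");crop(d,110,110,200,150,4,"p2s.png")
E
```

```text
False
25.8667 [ 0.5045101  -0.14568825  0.07242432] [1.71091998 4.41941616 3.20471436] [ 0.57952442 -0.27742128 -0.06936016]
False
26.8167 [ 0.50547063 -0.09783786  0.07249728] [3.517485   3.36110772 2.82047726] [ 0.38743492 -0.48730136 -0.17228293] 0.0070451829539996
```

View pics/p2s.png

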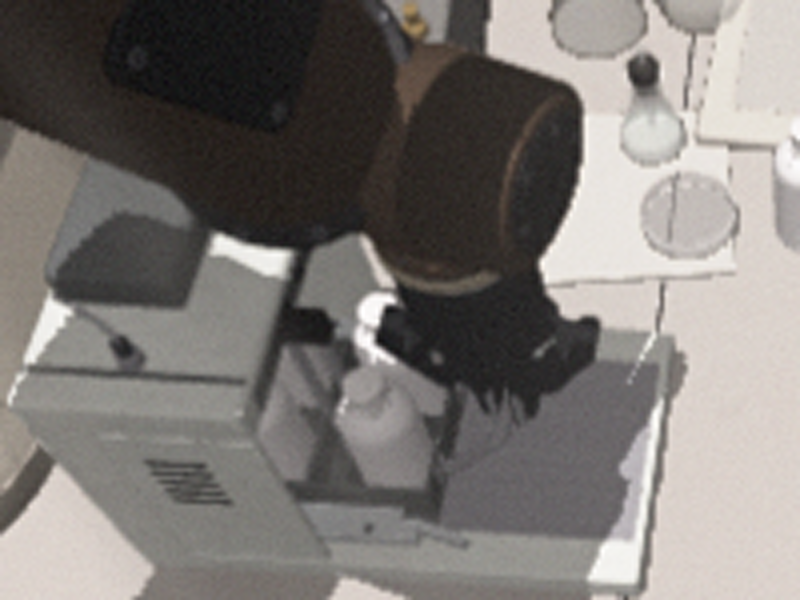

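```bash
python3 - <<'E'
from c import *
C,S=np.cos(CH[2]),np.sin(CH[2])
def st():
    o=manip.observe();d=o["tool_pos"]-np.array([CH[0],CH[1],0]);f=o["ft_force"]
    print(round(o["time"],2),"chx",round((C*d[0]+S*d[1])*1e3,2),"chy",round((-S*d[0]+C*d[1])*1e3,2),"F",round(C*f[0]+S*f[1],1),round(-S*f[0]+C*f[1],1),round(f[2],1),np.round(o["torque"],2))
st()
for x in (-.047,-.044,-.042,-.040,-.038,-.036):
    h=manip.line_to(chp(x,0,.0725),.03,max_force=25); st()
    if h: break
E
```

```text
26.97 chx -51.87 chy 0.18 F 4.0 -2.2 2.1 [ 0.53 -0.47 -0.2 ]
27.28 chx -46.95 chy -0.09 F 0.3 -2.5 2.8 [-0.15 -0.42 -0.1 ]
27.53 chx -43.95 chy -0.15 F -0.7 -4.7 1.9 [-0.13 -0.62 -0.02]
27.78 chx -42.07 chy -0.24 F -2.1 -3.6 2.1 [-0.29 -0.62 -0.08]
28.03 chx -41.52 chy -0.37 F -16.6 -1.7 2.3 [-2.65 -0.21 -0.05]
28.28 chx -41.26 chy -0.6 F -33.9 2.7 7.1 [-5.29  0.43 -0.05]
28.53 chx -40.94 chy -0.81 F -49.7 6.1 11.3 [-7.79  1.06  0.01]
```

```bash
python3 - <<'E'
from c import *
manip.line_to(chp(-.0412,0,.0725),.03)
o=manip.observe();print(o["ft_force"])
manip.command_gripper(.032)
manip.line_to(chp(-.0412,0,.115),.12)
manip.line_to(chp(-.06,0,.25),.3)
manip.movep(chp(-.10,-.20,.30),down(CH[2]-np.pi/2))
manip.command_gripper(0.0)
d=manip.get_image("side");crop(d,110,110,200,150,4,"q1s.png")
d=manip.get_image("top");crop(d,130,110,200,150,4,"q1t.png")
o=manip.observe();print(o["time"])
E
```

```text
[  1.59215599 -11.43018669   2.66800926]
32.3167
```

View pics/q1s.png

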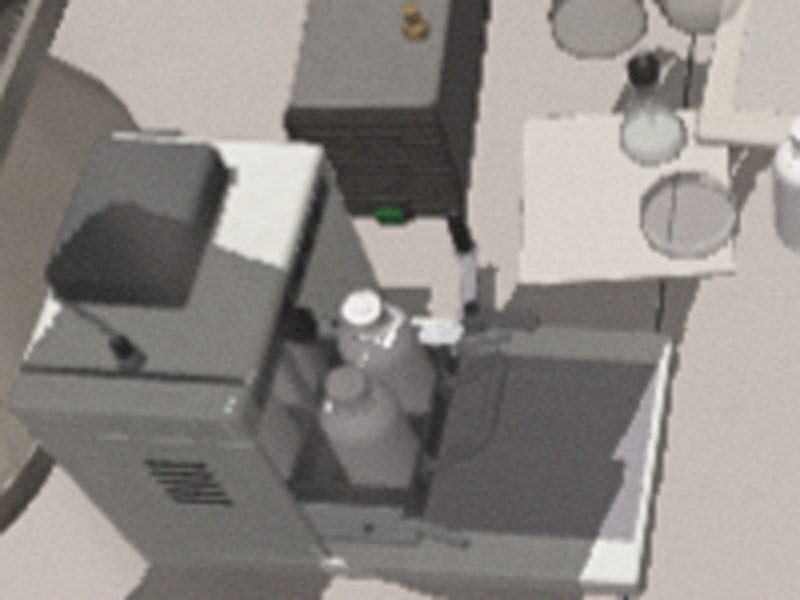

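View pics/q1t.png

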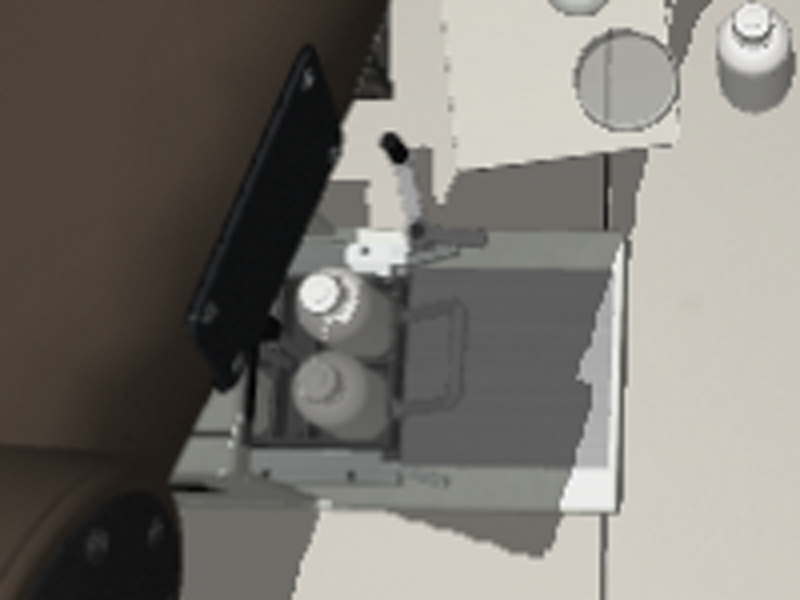

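```bash
python3 - <<'E'
from c import *
C,S=np.cos(CH[2]),np.sin(CH[2])
def ch(p): d=p-np.array([CH[0],CH[1],0]); return np.round([C*d[0]+S*d[1],-S*d[0]+C*d[1],p[2]],3)
def tri(ps,pt):
    f=lambda X:np.concatenate([proj(s,X)[0]-ps,proj(t,X)[0]-pt])
    q=least_squares(f,[.6,.1,.1],x_scale=.01);print(ch(q.x),np.round(q.fun,1))
print(ch(back(s,[(222,164)],0)[0]),ch(back(s,[(227,163)],0)[0]))
crop(s,170,60,90,120,5,"bs.png");crop(t,170,20,90,130,4.6,"bt.png")
E
```

```text
[ 0.039 -0.199  0.   ] [ 0.026 -0.204  0.   ]
```

View pics/bs.png

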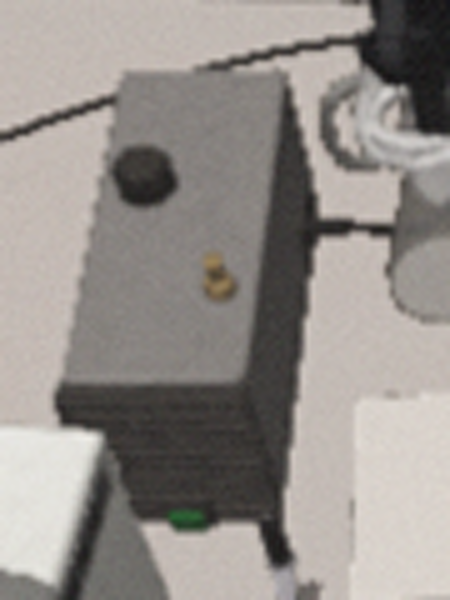

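View pics/bt.png

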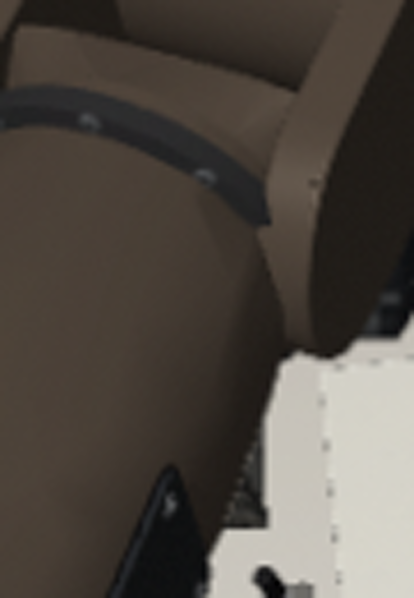

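```bash
cat > latch.py <<'E'
from c import *
H=np.array([-.006,-.083])
def K(th): a=-2.789+th; return H+.052*np.array([np.cos(a),np.sin(a)])
def u(th): a=-2.789+th; return np.array([np.sin(a),-np.cos(a)])
def yaw(th): v=u(th); return np.arctan2(v[1],v[0])+CH[2]+np.pi
E
python3 - <<'E'
from latch import *
c0=K(1.45)+np.array([-.014,0])
q=down(CH[2])
manip.movep(chp(*c0,.30),q)
manip.command_gripper(.06)
manip.line_to(chp(*c0,.12),.3)
hit=manip.line_to(chp(*c0,.054),.1,max_force=6)
o=manip.observe();print(hit,o["time"],o["opening"],o["ft_force"],np.round(o["joint_pos"],2))
d=manip.get_image("side");crop(d,150,90,150,150,4,"k1s.png")
E
```

```text
False 35.9833 0.06021559379352978 [-0.17455446 -0.30425308  0.09354062] [-0.19  0.72  1.66 -0.    0.76 -1.74]
```

View pics/k1s.png

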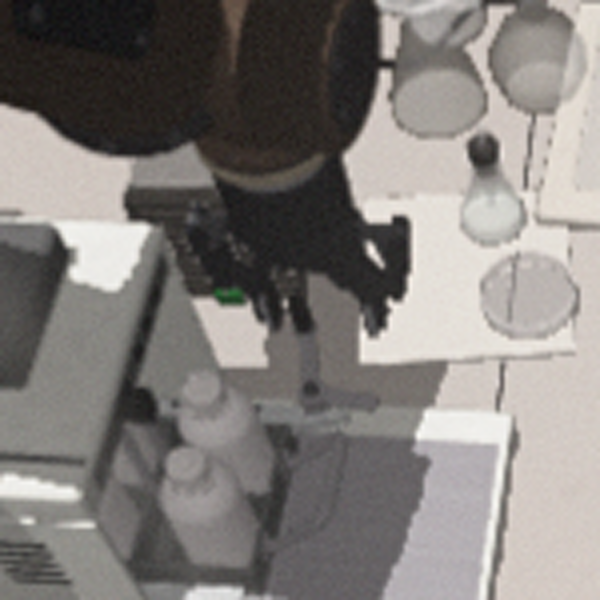

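```bash
python3 - <<'E'
from latch import *
def go(th,mf=12):
    c=K(th)+u(th)*.0235
    h=manip.line_to(chp(*c,.054),.035,ori=down(yaw(th)),max_force=mf)
    o=manip.observe();print(th,h,round(o["time"],2),np.round(o["ft_force"],1));return h
for th in (1.3,1.05,.8,.55,.3):
    if go(th): break
d=manip.get_image("side");crop(d,150,90,150,150,4,"k2s.png")
E
```

```text
1.3 False 36.78 [ 0.2 -0.2  0.2]
1.05 False 37.34 [ 0.   0.6 -0.8]
0.8 False 37.9 [ 0.2 -0.8 -0.9]
0.55 False 38.46 [ 0.2  0.4 -0.3]
0.3 False 39.02 [ 0.  -0.1 -0.1]
```

View pics/k2s.png

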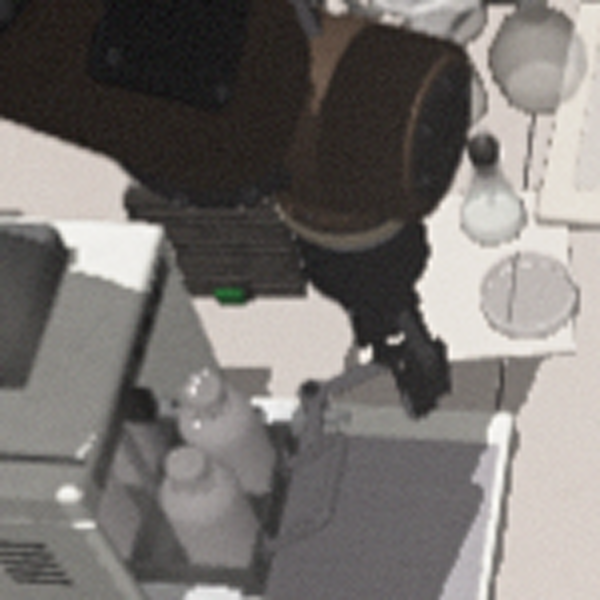

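Latch is following (lock arm swinging across the rail). Finish the swing until the stop.

```bash
python3 - <<'E'
from latch import *
def go(th,mf,v=.03):
    c=K(th)+u(th)*.0235
    h=manip.line_to(chp(*c,.054),v,ori=down(yaw(th)),max_force=mf)
    o=manip.observe();print(th,h,round(o["time"],2),np.round(o["ft_force"],1));return h
for th in (.15,.05,0,-.04,-.08,-.12,-.16):
    if go(th,7): break
d=manip.get_image("side");crop(d,150,90,150,150,4,"k3s.png")
E
```

```text
0.15 False 39.6 [-0.3 -0.2  0.2]
0.05 False 39.94 [-0.5  0.3 -0. ]
0 False 40.19 [11.2  8.9 -3.5]
-0.04 False 40.44 [19.8 14.8 -7.7]
-0.08 False 40.69 [ 27.8  21.8 -12.3]
-0.12 False 40.94 [ 37.9  28.1 -17.2]
-0.16 False 41.19 [ 47.4  34.7 -21.7]
```

View pics/k3s.png

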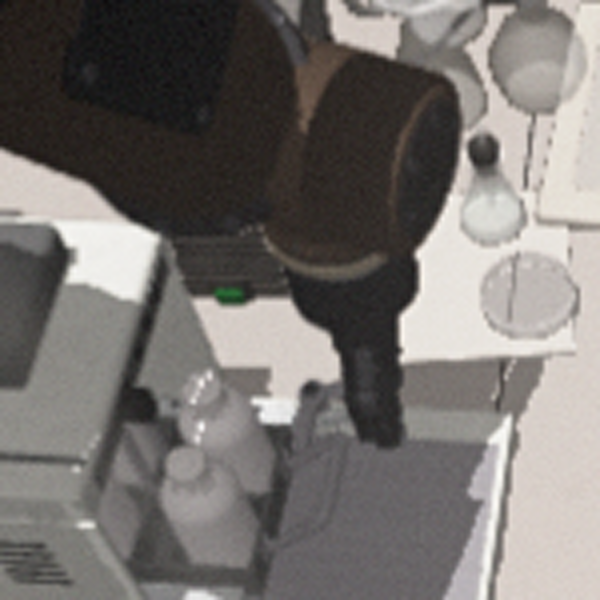

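```bash
python3 - <<'E'
from latch import *
c=K(0.0)+u(0.0)*.0235
manip.line_to(chp(*c,.054),.03,ori=down(yaw(0)))
print(manip.observe()["ft_force"])
c2=K(0.0)+u(0.0)*.012   # back finger off, knob centred in the jaws
manip.line_to(chp(*c2,.054),.05)
manip.line_to(chp(*c2,.12),.15)
manip.line_to(chp(*c2,.33),.35)
manip.movep(chp(-.25,-.18,.38),down(yaw(0)))
d=manip.get_image("side");crop(d,110,110,200,150,4,"m1s.png");crop(d,180,150,70,60,10,"m1sz.png")
d=manip.get_image("top");crop(d,130,110,200,150,4,"m1t.png");cv2.imwrite("pics/m1full.png",d["pixels"])
o=manip.observe();print(o["time"])
E
```

```text
[10.36471815  8.47610061 -4.18894026]
44.4917
```

View pics/m1s.png

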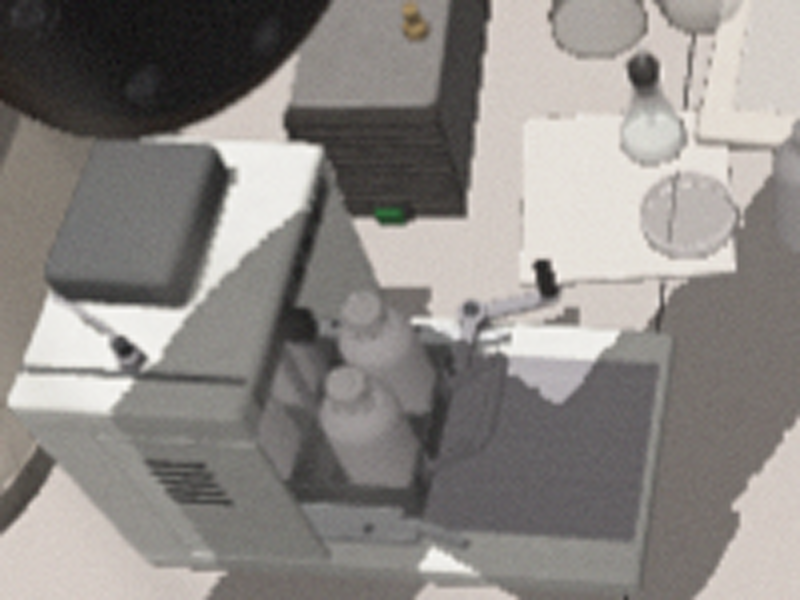

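View pics/m1t.png

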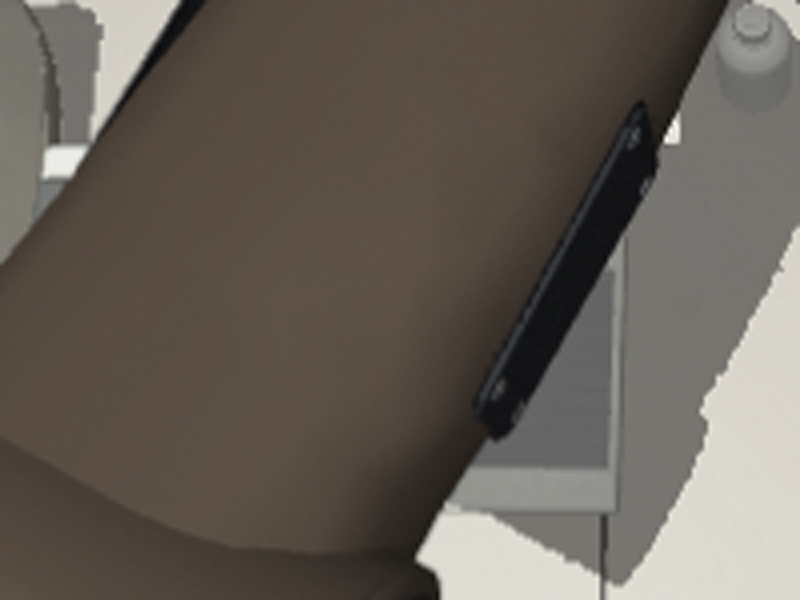

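View pics/m1sz.png

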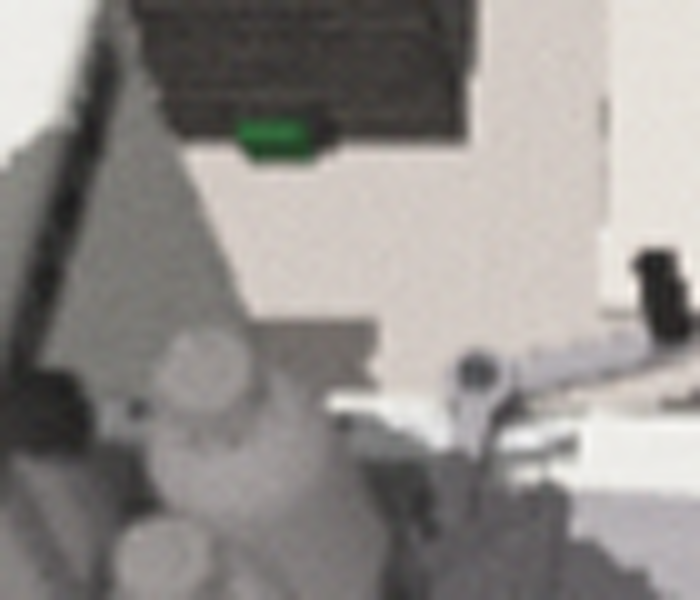

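```bash
python3 - <<'E'
from latch import *
f=lambda X:np.round((proj(s,X)-[180,150])*10+5,0).tolist()
for th in (0,.05,.1,.15,.2): print(th,f([chp(*K(th),.086),chp(*K(th),.052)]))
print("hinge",f([chp(*H,.055)]))
for x in (.060,.0645,.067,.069): # cap of trailing right/left bottles, grip top
    print(x,f([chp(x-.0368,-.0257,.144),chp(x-.0368,.0257,.144)]))
# park arm clear for an unobstructed view of everything
manip.movep([.25,-.40,.45],down(-.5)) if manip.solve_ik([.25,-.40,.45],down(-.5)) is not None else print("noik")
d=manip.get_image("top");crop(d,130,110,200,150,4,"n1t.png");cv2.imwrite("pics/n1.png",d["pixels"])
d=manip.get_image("side");crop(d,180,150,70,60,10,"n1sz.png");cv2.imwrite("pics/n1s.png",d["pixels"])
print(manip.observe()["time"])
E
```

```text
0 [[649.0, 269.0], [669.0, 343.0]]
0.05 [[647.0, 261.0], [667.0, 335.0]]
0.1 [[644.0, 253.0], [664.0, 328.0]]
0.15 [[641.0, 246.0], [661.0, 320.0]]
0.2 [[637.0, 238.0], [657.0, 313.0]]
hinge [[471.0, 383.0]]
0.06 [[229.0, 370.0], [181.0, 557.0]]
0.0645 [[210.0, 369.0], [161.0, 556.0]]
0.067 [[199.0, 368.0], [150.0, 555.0]]
0.069 [[191.0, 367.0], [141.0, 555.0]]
46.3417
```

View pics/n1t.png

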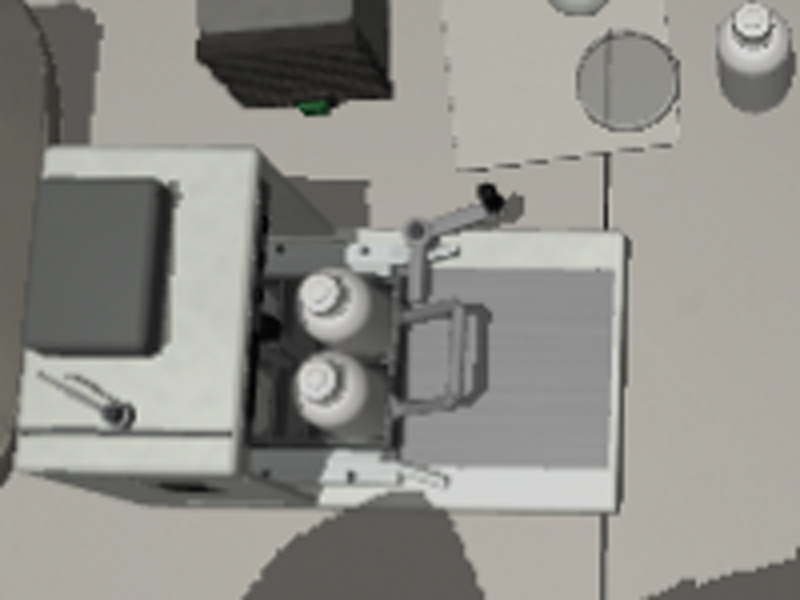

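View pics/n1sz.png

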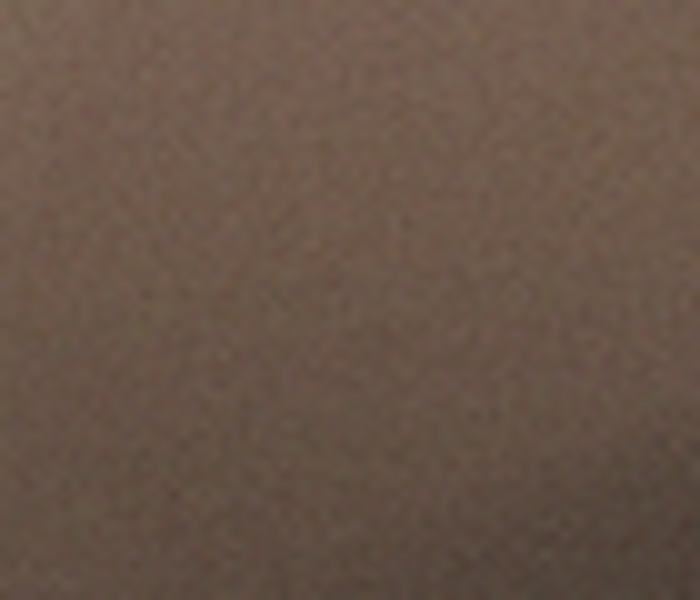

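View pics/n1s.png

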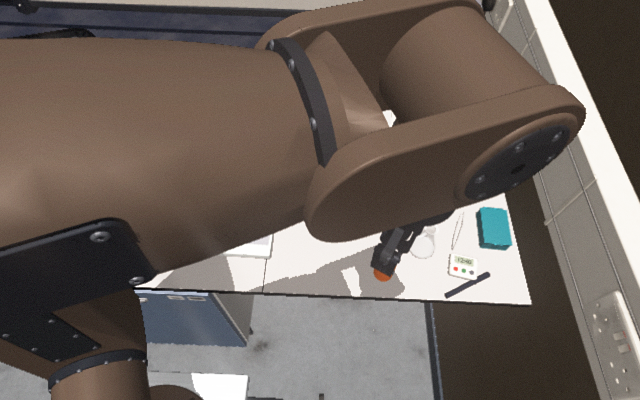

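```bash
python3 - <<'E'
from latch import *
d=manip.get_image("top")
P=[chp(*K(0),.086),chp(*H,.055),chp(-.006,-.039,.051),chp(.067-.065,-.054,.058),chp(.067-.065,.054,.058),chp(.067-.110,-.026,.0945),chp(.067-.110,.026,.0945),chp(.067-.0368,-.0257,.144),chp(.067-.0368,.0257,.144),chp(.067-.065,.062,.032)]
print((proj(d,P)-[195,145]).round(1).tolist())
crop(d,195,145,65,85,9,"n2.png",proj(d,P));crop(d,195,145,65,85,9,"n3.png")
E
```

```text
[[56.3, 12.9], [39.0, 22.9], [38.5, 40.2], [35.0, 33.8], [33.0, 76.3], [49.7, 41.8], [48.7, 62.9], [14.5, 37.3], [13.2, 59.1], [35.1, 80.7]]
```

View pics/n2.png

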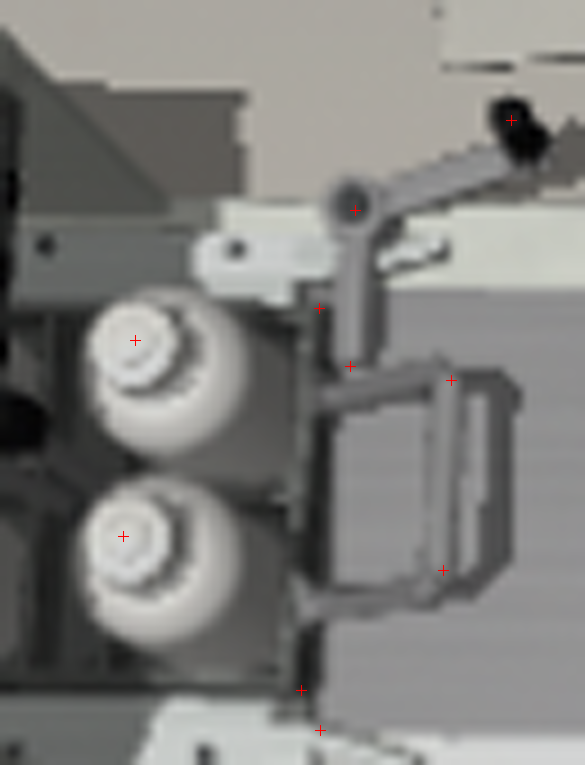

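View pics/n3.png

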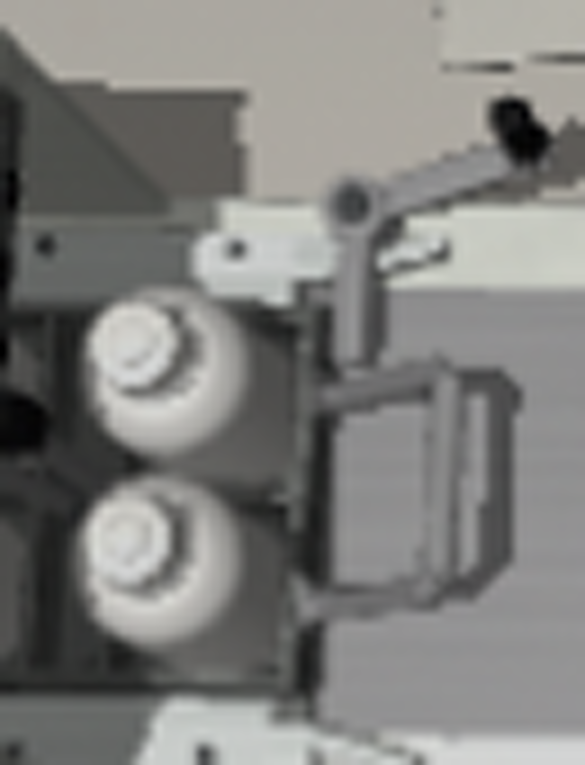

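View pics/n1.png

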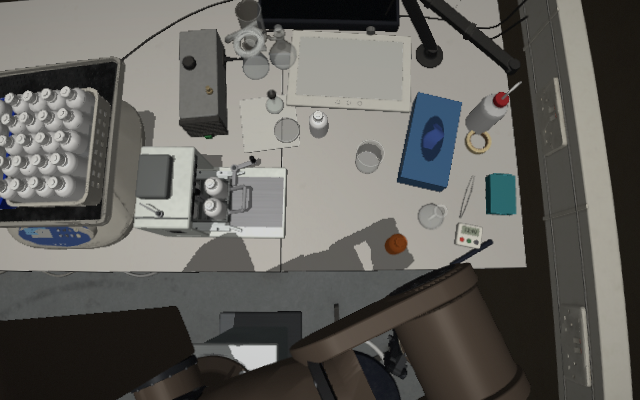

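```bash
python3 - <<'E'
import cv2
a=cv2.imread("pics/top0.png",0);b=cv2.imread("pics/n1.png",0)
for n,(x,y) in {"beaker":(368,152),"flask":(432,215),"open":(318,124)}.items():
    T=a[y-20:y+8 if n=="beaker" else y+20,x-20:x+20]; R=cv2.matchTemplate(b[y-32:y+32,x-32:x+32],T,cv2.TM_CCOEFF_NORMED)
    _,v,_,l=cv2.minMaxLoc(R);print(n,round(v,3),l[0]-12,l[1]-12)
from rig import manip
o=manip.observe();print(o["time"],o["tool_pos"],o["ft_force"])
E
```

```text
beaker 1.0 0 0
flask 0.999 0 0
open 0.993 0 0
46.4917 [ 0.25047074 -0.40001825  0.44973478] [0.00534475 0.38921524 0.60088069]
```

```bash
python3 -c "
from rig import manip
manip.close_job(); print(manip.observe()['time'])"
```

```text
the job is handed in; nothing more can be done
the job is handed in; nothing more can be done
```

The bottle rack is loaded in the sample changer with the latch shut. I handed the job in at about 46.5 s, with the arm parked clear of everything. The handover reports no verdict.

**What I did:**
1. The latch stood about 0.7 rad open, so I pushed its knob until the lane was clear, about 1.45 rad.
2. I carried the rack by the middle grip, turned it 90°, set it on the deck pull bar trailing, and let go.
3. I took the pull bar and slid the rack until it met the rear bumpers. The push force rose from about 2 N to 50 N over the last millimetre. I then eased off and released it.
4. I swung the latch shut, with its knob between the open fingers.

**Last checks:**
- **Rack:** its fence, pull bar and trailing bottle caps lie within about a pixel (2 mm) of where they should be when home.
- **Bottles:** the two trailing ones stand upright. The canopy hides the two leading ones in the last pictures; they were upright when last in view, during the slide.
- **Latch:** the lock arm lies across the rack's front, clear of the fence. The two cameras put it at 0 and about 0.03–0.04 rad, which is within the error of the pictures. The knob met a firm stop, so I take it as fully shut.
- **Beaker, flask and open bottle:** none of them moved by even a pixel.

**Higher force than intended:** I pressed the latch against its stop with about 62 N through one finger. My stop limit only counted the change within each small step, so it did not trip. This stayed under the 120 N wrist limit, and I saw nothing shift.

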